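Empty the profile cutter's catch tray

TASK

Empty the cutter's catch tray: first put the two short cut-offs from its open bay into the black tote, then draw the long aluminium profile out at a slant through the opening in the yellow guard. Finish still gripping the long profile, holding it still and level, with all of it a good hand's breadth (10 cm) above the guard and touching nothing but the gripper. Leave the other things on the bench where they are.

Things in the scene. Friction and masses are not known exactly. Their poses are not given: they have to be found in the camera images.
- cutter: white profile cutter with its grey catch tray, black-floored, one fixed unit. Origin on the bench (z 0) under the robot-side face of the wall between the tray's two bays. Its x points away from the robot, y along the tray away from the machine, z up. Tray floor top at z 5 mm. Housing: x -150 to 150, y -447 to -177, up to z 190 mm
- tray_front (a point): centre of the open bay's floor, 5 mm above the bench; axes as the cutter's. In the cutter's frame (mm) the bay is inside x -130 to 0, y -170 to 160; outer walls 30 high, the wall to the covered bay (x 0 to 4) 62 high
- opening (a point): centre of the opening in the yellow guard, at its top face; axes as the cutter's. In the cutter's frame (mm) the covered bay is inside x 4 to 144, y -170 to 160, walls 62 high; the guard plate roofs it (underside z 62, top z 66) but for this one rectangular opening, x 4 to 144, y -10 to 150
- rail_center (a point): centre of the long loose aluminium profile: square bar 30 x 30 x 230 mm, about 0.18 kg, grey with dark grooves. y along its length, z up. It lies on the covered bay's floor along the tray within 5 degrees: its +y end shows in the opening (85 to 115 mm past the opening's edge nearest the machine), the rest is hidden under the guard
- rail_lead (a point): middle of the long profile's end face that shows in the opening, 115 mm from its centre
- rail_tail (a point): middle of the long profile's hidden end face, 115 mm from its centre
- stub_a_center (a point): centre of one short aluminium cut-off, 30 x 30 x 70 mm, about 60 g, lying on the floor of the open bay; its y axis runs along its length, z up
- stub_b_center (a point): centre of the other short cut-off, the same
- rail: the long profile as a whole; origin at the middle of its underside, 15 mm below its centre
- stub_a: the first cut-off; origin at the middle of its underside
- stub_b: the second cut-off; origin at the middle of its underside
- tote: black open tote, fixed to the bench; outside 260 (its x) x 200 (its y) x 80 mm high, walls 4 mm, floor about 4 mm; origin at the centre of its underside
- carton_low: bystander: brown carton 100 x 140 x 70 mm, on the bench, to be left alone; origin under its middle
- carton_flat: bystander: flat brown carton 80 x 110 x 45 mm, on the bench, to be left alone; origin under its middle
- tape_roll: bystander: roll of brown packing tape, 90 mm across, 24 mm high, on the bench, to be left alone; origin under its middle
- cleaner: bystander: white bottle with red cap, 56 mm across, 150 mm high, on the bench, to be left alone; origin under its middle
There are look-alikes about, which are no part of the job. There is more than one size of the rail; the job needs the smaller.

How it is judged:
By the outcome, as a careful person would: the job done as asked, in the order asked, and still so for the second after the job is handed in, while the arm keeps its last pose, push and grip.
It also fails if it takes over 64 s, if anything falls off the work surface, if the arm or the gripper's body presses on something with over 40 N, if the wrist force passes 120 N, or if a joint passes its speed limit or range.

ROBOT

A 6-joint arm with a two-finger parallel gripper is mounted at the origin on the work surface. World frame = base frame: x ahead of the robot, y to its left, z up, the work surface at z = 0. Lengths are in mm, angles in rad, forces in N, time in s.
With the tool pointing down it reaches from about 350 to 975 mm from the base axis. Payload 7.1 kg.
Tool frame: the origin (TCP) lies at the very end of the fingers, on their centre line; the grasp point (between the pads) lies 19 mm behind it; z points along the fingers, y is the line along which they close (so a half turn about z gives the same grasp; the last joint's range is limited). The gripper opens to 88 mm and grips with 3 to 60 N. Pads are 20 mm wide; open, the fingers measure 115 mm over their backs; the gripper's body (75 mm by 178 mm) begins 61 mm behind the grasp point.
Start: joints at [-1.227, 0.423, 1.63, -0, 1.089, -0.019], TCP at [221.825, -584.293, 222.675] pointing down, gripper open.
Joint ranges: [-3, 3], [-0.9, 2.11], [0.09, 2.58], [-1.31, 4.45], [0.11, 2.69], [-2.54, 2.54]. Speed limits (rad/s): [2.39, 2.39, 3.01, 3.14, 3.14, 3.14].

INTERFACE

Orientations are given as a rotation vector (axis times angle).
In Python, from workcell import sensors, imaging, close_job gives the robot as it stands. The module is installed in compiled form; this text tells all that it offers.
- The arm moves only by the tool servo_tool, never from a script. Its argument "steps" is a list of rows, each a list of 3 entries, a list of its own where there are three numbers: the shift along the world's x, y, z in m, then the turn, a rotation vector about the world's x, y, z in degrees, then the opening, from -1 (shut) to 1 (fully open). A call has exactly 8 rows; each row shifts and turns the commanded pose from where the row before left it; what a row does not reach is not made up. A row lasts 1/12 s, in which the tool goes at most 41.7 mm and 7.16 degrees, less where a joint would pass 70% of its speed; a pose out of reach is approached as far as the arm can. A call is refused whole if a number of a shift passes 0.0417 or a number of a turn 7.16, either way. A call with a gripper value outside its range is refused whole. The fingers move at their own pace and stop on an object; the grip force is fixed at half the most. Time passes only in rows, so rows that do not move let the fingers close, or fill a call up. It gives the time, the measured TCP pose, the force, the opening and the grip force at its end, in the units of the state.
- sensors.get_obs(): the state, without advancing time (a new reading comes with each control period).
- imaging.get_image(name): name is "scene" or "top"; returns a dict with "color" (420x560x3 uint8, blue, green, red), "range_z" (420x560 float32, mm along the optical axis (not along the pixel's ray), 0 where there is no reading), "vertical_fov" (degrees; the focal length in pixels is half the picture's height over the tangent of half this angle, whatever the lens; pixels are square), "cx", "cy" (the principal point, pixels), "rvec" (rotation vector, rad) and "tvec" (3), from world to camera coordinates, as OpenCV has them. Camera axes: x right, y down, z forward; pixel columns grow to the right and rows downward; lengths in mm; the calibration is good to about 2 mm. A picture is of the moment at which its call begins.
- close_job(): hands the job in; it is judged then, once.
The state is a dict: "t": time; "qpos": joint angles; "qvel": joint speeds; "joint_torque": joint torques, N m; "ee_pos": TCP position; "orientation": TCP orientation; "ft_force": force on the tool from outside, world axes, zero at the start; "moment": the same for the moment, N m; "width": finger opening in mm; "grasp_force": force on a finger pad.
Only numpy, scipy, OpenCV 4.12 (cv2) and the standard library are available. Lean on these libraries where they do the work, as an engineer would, in place of code of your own. Each camera call takes 0.05 s, during which the arm holds its last target. There are 200 camera calls.

## Working session

There is one attempt and no reset: what is moved stays moved. The work goes in short steps, Python scripts to look and compute and a tool call to move; the robot and the scene stay as the last step left them, time stands still between calls to the robot, and variables do not carry over. Pictures are saved under pics/ and viewed, at most 10 in all, crops included, and the job is handed in when it is done.

Besides the shell and the picture viewer there is one more tool, called as name(argument=value, ...), one argument or row to a line, values as JSON. servo_tool: Moves the arm, as the interface text tells. Its arguments: {"type":"object","properties":{"steps":{"type":"array"}},"required":["steps"]}

```bash
mkdir -p pics; cat > h.py <<'E'
import numpy as np, cv2, pickle
from workcell import sensors, imaging
def grab(n,tag):
    d=imaging.get_image(n); cv2.imwrite(f'pics/{tag}.png',d['color']); pickle.dump(d,open(f'{tag}.pkl','wb')); return d
def load(tag): return pickle.load(open(f'{tag}.pkl','rb'))
def cam(d):
    f=210/np.tan(np.radians(d['vertical_fov'])/2); R=cv2.Rodrigues(np.array(d['rvec'],float))[0]; return f,R,np.array(d['tvec'],float).ravel()
def atz(d,u,v,z):
    f,R,t=cam(d); r=R.T@np.array([(u-d['cx'])/f,(v-d['cy'])/f,1]); c=-R.T@t; return c+r*(z-c[2])/r[2]
def pts(d):
    f,R,t=cam(d); Z=d['range_z']; v,u=np.mgrid[:420,:560]
    return np.stack([(u-d['cx'])/f*Z,(v-d['cy'])/f*Z,Z],-1).reshape(-1,3)@R-(R.T@t)
def P(d): return pts(d).reshape(420,560,3)
E
python3 - <<'E'
from h import *
a=grab('scene','s0');b=grab('top','t0')
for d in(a,b): f,R,t=cam(d);print(f,-R.T@t,R[2],d['cx'],d['cy'])
print(sensors.get_obs())
E
```

```text
481.01420058255206 [1431.79789139  102.63951801 1332.3673325 ] [-0.58179306  0.0310797  -0.81274282] 278.87513294033135 213.50320405225608
465.13815537185786 [ 422.20380912  151.45272381 1262.93305152] [ 6.97472139e-02  2.80180443e-05 -9.97564697e-01] 276.38345819907477 207.5347403436951
{'t': 0.1, 'qpos': array([-1.22700382e+00,  4.23720829e-01,  1.63061489e+00, -2.12247673e-05,
        1.08862549e+00, -1.90265585e-02]), 'qvel': array([-0.00030122, -0.00088339, -0.00191185, -0.00012463,  0.00030969,
        0.00091134]), 'joint_torque': array([-3.57776810e-05, -5.45610166e+01, -2.74324107e+01,  6.44758763e-02,
        1.87130476e-02, -2.44123066e-05]), 'ee_pos': array([ 221.65016436, -583.82977109,  222.00614551]), 'orientation': array([-3.08871206e+00, -5.66566171e-01,  3.76522583e-04]), 'ft_force': array([-0.36188576, -0.51541242,  0.37660035]), 'moment': array([0.01809106, 0.02397017, 0.00860548]), 'grasp_force': 0.0, 'width': 87.68139467147736}
```

View pics/s0.png

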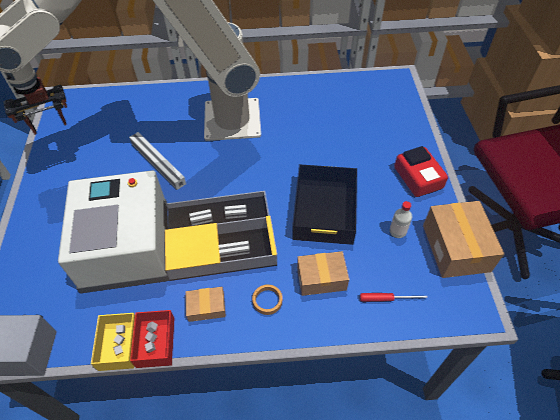

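View pics/t0.png

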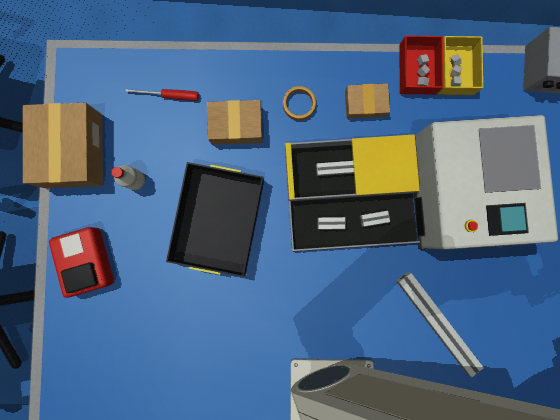

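The scene view shows the rail's end in the guard opening at about (233,247). The stubs are at (201,215) and (235,211), and the tote is at (327,204).

In the top view the bars are:
- **In the tray opening:** (335,168), partly hidden. This is the job's rail.
- **Loose on the bench:** (440,322), a long bar fully visible outside the tray. It is the look-alike.
- **In the open bay:** two stubs at (331,224) and (375,218).

I'll confirm this in an enlarged crop.

```bash
python3 - <<'E'
from h import *
d=load('t0');c=cv2.resize(d['color'][128:256,280:430],None,fx=4.6,fy=4.6,interpolation=cv2.INTER_CUBIC);cv2.imwrite('pics/c1.png',c)
s=load('s0');
def obj(d,box,zlo,zhi,bright=None,n=''):
    u0,u1,v0,v1=box;p=P(d)[v0:v1,u0:u1];g=d['color'][v0:v1,u0:u1].astype(int)
    m=(p[...,2]>zlo)&(p[...,2]<zhi)&(d['range_z'][v0:v1,u0:u1]>0)
    if bright: m&=g.min(-1)>bright
    q=p[m].astype(np.float32); r=cv2.minAreaRect(q[:,:2]); print(n,len(q),np.median(q[:,2]).round(1),[np.round(x,1) for x in r])
for d,bs in((d,[(312,350,212,234),(358,394,206,228),(312,356,158,180)]),(s,[(185,215,205,225),(222,250,202,220),(215,255,236,260)])):
    for b,n in zip(bs,'AbR'): obj(d,b,22,50,None,n)
# rear bench rail, tote, guard, tray tops
d=load('t0')
obj(d,(395,490,265,385),15,60,100,'benchrail')
obj(d,(160,270,155,285),70,90,None,'tote')
obj(d,(285,420,130,200),55,75,None,'coverbay')
obj(d,(285,420,190,255),22,40,None,'frontbay')
obj(d,(412,560,100,255),180,215,None,'housing')
g=d['color'].astype(int);p=P(d)
m=(g[...,1]>120)&(g[...,2]>150)&(g[...,0]<80);m[:, :357]=0;m[:,425:]=0;m[:130]=0;m[205:]=0
q=p[m].astype(np.float32);print('guard',np.median(q[:,2]),cv2.minAreaRect(q[:,:2]))
for n,u,v in(('floorfront',350,235),('floorcov',300,180),('bench',300,300)):print(n,p[v,u])
E
```

```text
Traceback (most recent call last):
cv2.error: OpenCV(4.12.0) /io/opencv/modules/imgproc/src/convhull.cpp:143: error: (-215:Assertion failed) total >= 0 && (depth == CV_32F || depth == CV_32S) in function 'convexHull'
```

View pics/c1.png

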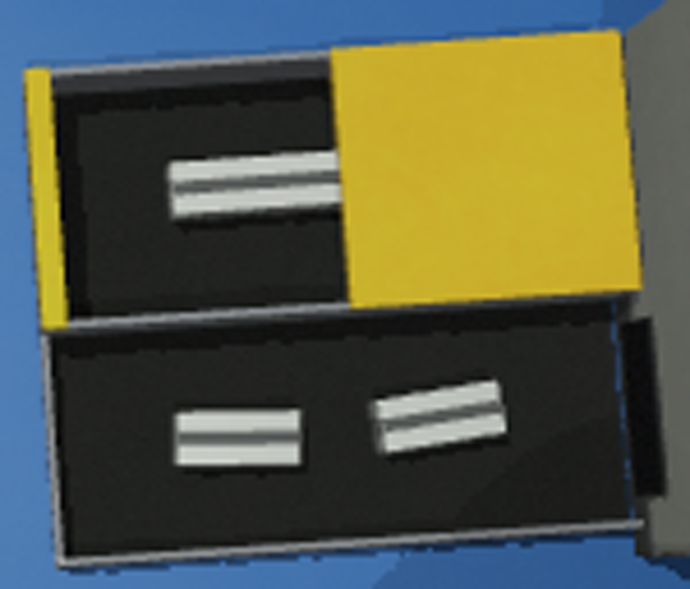

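The crop confirms the rail's lead end at crop (171,190), running under the guard at x≈340. The stubs are at crop (238,438) and (440,416). Next I convert pixels to positions.

```bash
python3 - <<'E'
from h import *
d=load('t0');s=load('s0')
pd=P(d)
for n,u,v in(('floorfront',350,235),('floorcov',300,180),('bench',300,300),('stubA',331,219),('stubA',331,228),('B',375,215),('R',335,164),('R',335,172),('guard',385,165),('tote',215,220)):print(n,pd[v,u].round(0),d['range_z'][v,u])
ps=P(s)
for n,u,v in(('A',235,209),('B',200,214),('R',240,245),('guard',190,245)):print('s',n,ps[v,u].round(0))
C=lambda x,y,z:atz(d,280+(x+.5)/4.6-.5,128+(y+.5)/4.6-.5,z)[:2]
def q(n,L,z):
    a=np.array([C(x,y,z) for x,y in L]);print(n,a.round(0).tolist(),'c',a.mean(0).round(1));return a
for n,L in(('A',[(175,410),(301,409),(301,465),(175,466)]),('B',[(373,402),(497,380),(506,432),(384,453)]),('R',[(170,162),(338,150),(340,203),(173,218)])):
    a=q(n,L,35);e=(a[0]+a[3]-a[1]-a[2])/2;w=(a[0]+a[1]-a[2]-a[3])/2
    print(' len',np.hypot(*e),'wid',np.hypot(*w),'axis deg from +y toward +x',np.degrees(np.arctan2(e[0],e[1])))
q('guard',[(330,49),(620,30),(640,290),(352,306)],66)
q('strip+',[(25,70),(50,68),(67,325),(42,328)],66)
q('openfront',[(45,335),(62,567),(640,524)],30)
T=np.array([atz(d,u,v,80)[:2] for u,v in((186,163),(264,178),(245,275),(167,261))]);print('tote',T,T.mean(0))
B=np.array([atz(d,u,v,30)[:2] for u,v in((399,279),(410,272),(482,370),(471,376))]);print('bench rail',B.round(0).tolist())
E
```

```text
floorfront [438. -47.  10.] 1250.942
floorcov [586.  88.   3.] 1268.2852
bench [262.  85.  -2.] 1250.9841
stubA [479.   7.  36.] 1228.2449
stubA [456.   7.  36.] 1226.6748
B [ 491. -108.   40.] 1225.0073
R [626.  -3.  36.] 1238.0748
R [604.  -3.  38.] 1234.2566
guard [ 620. -129.   66.] 1207.321
tote [474. 317.   6.] 1257.9396
s A [472.   7.  35.]
s B [ 485. -109.   39.]
s R [617.  20.  38.]
s guard [ 620. -133.   63.]
A [[485.0, 42.0], [487.0, -30.0], [454.0, -30.0], [453.0, 42.0]] c [469.7   5.9]
 len 72.34428030025379 wid 32.152851744743224 axis deg from +y toward +x -1.1745087959514808
B [[491.0, -72.0], [505.0, -143.0], [475.0, -148.0], [462.0, -78.0]] c [ 483.1 -110.2]
 len 71.92859729101066 wid 30.082186303317773 axis deg from +y toward +x -10.616683429003052
R [[629.0, 46.0], [637.0, -51.0], [606.0, -53.0], [596.0, 44.0]] c [617.   -3.5]
 len 97.35794020480479 wid 31.836941413211832 axis deg from +y toward +x -5.367819667391304
guard [[689.0, -42.0], [702.0, -206.0], [554.0, -216.0], [543.0, -54.0]] c [ 622.3 -129.6]
strip+ [[675.0, 131.0], [676.0, 117.0], [530.0, 106.0], [529.0, 120.0]] c [602.7 118.4]
openfront [[528.0, 117.0], [394.0, 106.0], [423.0, -226.0]] c [448.4  -1. ]
tote [[616.54408864 384.84056349]
 [580.32066764 184.14384336]
 [333.25282942 228.54215693]
 [365.91929699 426.3496379 ]] [474.00922067 305.96905042]
bench rail [[324.0, -173.0], [343.0, -202.0], [93.0, -387.0], [77.0, -358.0]]
```

Stub heights agree between the two views (top about z 36). I'm moving to stub A now.

servo_tool(
  steps=[
    [[0.0155,0.0369,0.003],[0,0,4.4],0.4],
    [[0.0155,0.0369,0.003],[0,0,4.4],0.4],
    [[0.0155,0.0369,0.003],[0,0,4.4],0.4],
    [[0.0155,0.0369,0],[0,0,4.4],0.4],
    [[0.0155,0.0369,0],[0,0,4.4],0.4],
    [[0.0155,0.0369,0],[0,0,4.4],0.4],
    [[0.0155,0.0369,0],[0,0,4.4],0.4],
    [[0.0155,0.0369,0],[0,0,4.4],0.4],
  ],
)

```text
t: 0.77
ee_pos: [345.9, -287.2, 231.6]
orientation: [-2.771, -1.479, 0.0]
ft_force: [0.2, 0.4, 0.2]
width: 61.5
grasp_force: 0.0
```

servo_tool(
  steps=[
    [[0.0155,0.0369,0],[0,0,4.4],0.4],
    [[0.0155,0.0369,0],[0,0,4.4],0.4],
    [[0.0155,0.0369,0],[0,0,4.4],0.4],
    [[0.0155,0.0369,0],[0,0,4.4],0.4],
    [[0.0155,0.0369,-0.012],[0,0,4.4],0.4],
    [[0.0155,0.0369,-0.012],[0,0,4.4],0.4],
    [[0.0155,0.0369,-0.012],[0,0,4.4],0.4],
    [[0.0155,0.0369,-0.012],[0,0,4.4],0.4],
  ],
)

```text
t: 1.43
ee_pos: [469.9, 7.7, 183.3]
orientation: [2.194, 2.249, 0.0]
ft_force: [-0.1, -0.1, 0.1]
width: 61.4
grasp_force: 0.0
```

```bash
cat >> h.py <<'E'
from scipy.spatial.transform import Rotation as Ro
def st():
    o=sensors.get_obs();R=Ro.from_rotvec(o['orientation']).as_matrix()
    y=R[:,1]; print('t',round(o['t'],2),'p',o['ee_pos'].round(1),'closing deg',np.degrees(np.arctan2(y[1],y[0])).round(2),'z',R[:,2].round(3),'F',o['ft_force'].round(1),'w',round(o['width'],1),'g',round(o['grasp_force'],1),'q',o['qpos'].round(2))
    return o
E
python3 -c "
from h import *
st()"
```

```text
t 1.43 p [469.9   7.7 183.3] closing deg 1.41 z [ 0. -0. -1.] F [-0.1 -0.1  0.1] w 61.4 g 0.0 q [-0.01  0.25  2.   -0.    0.89 -0.03]
```

servo_tool(
  steps=[
    [[0,-0.001,-0.028],[0,0,0],0.4],
    [[0,0,-0.028],[0,0,0],0.4],
    [[0,0,-0.028],[0,0,0],0.4],
    [[0,0,-0.028],[0,0,0],0.4],
    [[0,0,-0.025],[0,0,0],0.4],
    [[0,0,-0.02],[0,0,0],0.4],
    [[0,0,-0.012],[0,0,0],0.4],
    [[0,0,0],[0,0,0],0.4],
  ],
)

```text
t: 2.1
ee_pos: [467.7, 4.7, 12.4]
orientation: [-2.196, -2.242, 0.005]
ft_force: [0.4, 0.2, 0.1]
width: 61.8
grasp_force: 0.0
```

servo_tool(
  steps=[
    [[0,0,0],[0,0,0],-1],
    [[0,0,0],[0,0,0],-1],
    [[0,0,0],[0,0,0],-1],
    [[0,0,0],[0,0,0],-1],
    [[0,0,0],[0,0,0],-1],
    [[0,0,0],[0,0,0],-1],
    [[0,0,0],[0,0,0],-1],
    [[0,0,0],[0,0,0],-1],
  ],
)

```text
t: 2.77
ee_pos: [470.2, 4.7, 15.6]
orientation: [2.198, 2.244, 0.001]
ft_force: [-1.0, -1.7, 7.2]
width: 29.6
grasp_force: 30.0
```

servo_tool(
  steps=[
    [[0,0,0.015],[0,0,0],-1],
    [[0,0,0.03],[0,0,0],-1],
    [[0,0,0.035],[0,0,0],-1],
    [[0,0,0.035],[0,0,0],-1],
    [[0.005,0.02,0.025],[0,0,0],-1],
    [[0.005,0.03,0.01],[0,0,0],-1],
    [[0.005,0.035,0],[0,0,0],-1],
    [[0.005,0.035,0],[0,0,0],-1],
  ],
)

```text
t: 3.43
ee_pos: [490.4, 125.9, 166.5]
orientation: [2.199, 2.241, 0.004]
ft_force: [0.1, 0.3, 1.1]
width: 29.8
grasp_force: 30.0
```

servo_tool(
  steps=[
    [[0.005,0.035,0],[0,0,0],-1],
    [[0.005,0.035,0],[0,0,0],-1],
    [[0.005,0.035,0],[0,0,0],-1],
    [[0.005,0.03,0],[0,0,0],-1],
    [[0,0.025,-0.01],[0,0,0],-1],
    [[0,0.015,-0.025],[0,0,0],-1],
    [[0,0,-0.03],[0,0,0],-1],
    [[0,0,-0.03],[0,0,0],-1],
  ],
)

```text
t: 4.1
ee_pos: [509.8, 301.2, 69.4]
orientation: [2.196, 2.246, 0.003]
ft_force: [-0.2, 0.5, -1.1]
width: 29.7
grasp_force: 30.0
```

```bash
python3 -c "
from h import *
st()"
```

```text
t 4.1 p [509.8 301.2  69.4] closing deg 1.3 z [ 0.002  0.001 -1.   ] F [-0.2  0.5 -1.1] w 29.7 g 30.0 q [0.51 0.58 1.79 0.   0.76 0.49]
```

servo_tool(
  steps=[
    [[0,0,-0.025],[0,0,0],-1],
    [[0,0,-0.015],[0,0,0],-1],
    [[0,0,-0.007],[0,0,0],-1],
    [[0,0,0],[0,0,0],-1],
    [[0,0,0],[0,0,0],0.1],
    [[0,0,0],[0,0,0],0.1],
    [[0,0,0],[0,0,0],0.1],
    [[0,0,0],[0,0,0],0.1],
  ],
)

```text
t: 4.77
ee_pos: [510.4, 300.1, 24.1]
orientation: [2.198, 2.244, 0.003]
ft_force: [-0.2, -0.6, -0.5]
width: 48.1
grasp_force: 0.0
```

servo_tool(
  steps=[
    [[0,0,0.025],[0,0,0],0.1],
    [[0,0,0.035],[0,0,0],0.1],
    [[0,0,0.04],[0,0,0],0.1],
    [[0,0,0.035],[0,0,0],0.1],
    [[-0.002,-0.038,0.015],[0,0,1],0.4],
    [[-0.002,-0.041,0],[0,0,1],0.4],
    [[-0.002,-0.041,0],[0,0,1],0.4],
    [[-0.002,-0.041,0],[0,0,1],0.4],
  ],
)

```text
t: 5.43
ee_pos: [501.7, 137.5, 174.3]
orientation: [2.115, 2.321, 0.004]
ft_force: [0.5, -0.5, 0.4]
width: 61.5
grasp_force: 0.0
```

servo_tool(
  steps=[
    [[-0.003,-0.041,0],[0,0,1],0.4],
    [[-0.003,-0.041,0],[0,0,1],0.4],
    [[-0.003,-0.041,0],[0,0,1],0.4],
    [[-0.003,-0.041,0],[0,0,1],0.4],
    [[-0.003,-0.041,0],[0,0,1],0.4],
    [[-0.003,-0.035,0],[0,0,0],0.4],
    [[0,-0.01,0],[0,0,0],0.4],
    [[0,0,0],[0,0,0],0.4],
  ],
)

```text
t: 6.1
ee_pos: [483.8, -113.5, 173.5]
orientation: [2.019, 2.405, 0.001]
ft_force: [-0.2, 0.5, 0.5]
width: 61.4
grasp_force: 0.0
```

```bash
python3 -c "
from h import *
st();d=grab('top','t1');c=np.hstack([cv2.resize(d['color'][150:290,160:430],None,fx=2.9,fy=2.9)]);cv2.imwrite('pics/c2.png',c)"
```

```text
t 6.1 p [ 483.8 -113.5  173.5] closing deg 9.95 z [ 0.002 -0.001 -1.   ] F [-0.2  0.5  0.5] w 61.4 g 0.0 q [-0.25  0.31  1.95 -0.    0.89 -0.43]
```

View pics/c2.png

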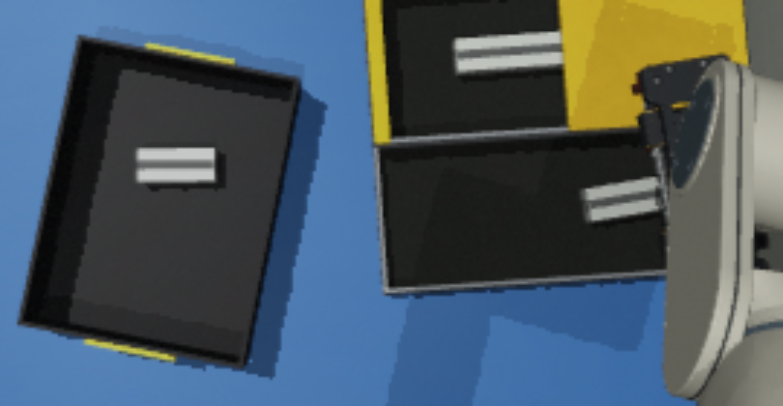

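Stub A lies in the tote at crop (176,165), and stub B is still in the bay at crop (620,198). Stub B is next.

servo_tool(
  steps=[
    [[0,0.001,-0.028],[0,0,0.5],0.4],
    [[0,0.001,-0.028],[0,0,0],0.4],
    [[0,0,-0.028],[0,0,0],0.4],
    [[0,0,-0.028],[0,0,0],0.4],
    [[0,0,-0.022],[0,0,0],0.4],
    [[0,0,-0.015],[0,0,0],0.4],
    [[0,0,-0.008],[0,0,0],0.4],
    [[0,0,0],[0,0,0],0.4],
  ],
)

```text
t: 6.82
ee_pos: [482.8, -107.5, 14.5]
orientation: [-2.001, -2.418, 0.002]
ft_force: [-0.7, -0.6, 0.5]
width: 61.4
grasp_force: 0.0
```

servo_tool(
  steps=[
    [[0,0,0],[0,0,0],-1],
    [[0,0,0],[0,0,0],-1],
    [[0,0,0],[0,0,0],-1],
    [[0,0,0],[0,0,0],-1],
    [[0,0,0],[0,0,0],-1],
    [[0,0,0],[0,0,0],-1],
    [[0,0,0],[0,0,0],-1],
    [[0,0,0],[0,0,0],-1],
  ],
)

```text
t: 7.48
ee_pos: [484.0, -109.5, 16.5]
orientation: [2.005, 2.418, 0.001]
ft_force: [-0.7, 1.5, 7.2]
width: 29.9
grasp_force: 30.0
```

servo_tool(
  steps=[
    [[0,0,0.015],[0,0,0],-1],
    [[0,0,0.03],[0,0,0],-1],
    [[0,0,0.035],[0,0,0],-1],
    [[0,0,0.035],[0,0,0],-1],
    [[-0.004,0.02,0.025],[0,0,-1],-1],
    [[-0.004,0.035,0.01],[0,0,-1],-1],
    [[-0.004,0.038,0],[0,0,-1],-1],
    [[-0.004,0.038,0],[0,0,-1],-1],
  ],
)

```text
t: 8.15
ee_pos: [467.9, 22.6, 167.2]
orientation: [2.09, 2.343, 0.003]
ft_force: [-0.1, -0.2, -0.1]
width: 30.0
grasp_force: 30.0
```

servo_tool(
  steps=[
    [[-0.004,0.038,0],[0,0,-1],-1],
    [[-0.004,0.038,0],[0,0,-1],-1],
    [[-0.004,0.038,0],[0,0,-1],-1],
    [[-0.004,0.038,0],[0,0,-1],-1],
    [[-0.004,0.038,0],[0,0,-1],-1],
    [[-0.005,0.038,0],[0,0,-1],-1],
    [[-0.004,0.036,0],[0,0,0],-1],
    [[-0.004,0.02,-0.015],[0,0,0],-1],
  ],
)

```text
t: 8.82
ee_pos: [436.0, 310.2, 153.1]
orientation: [2.206, 2.236, 0.01]
ft_force: [0.7, 0.4, -0.5]
width: 30.1
grasp_force: 30.0
```

servo_tool(
  steps=[
    [[0,0,-0.03],[0,0,0],-1],
    [[0,0,-0.035],[0,0,0],-1],
    [[0,0,-0.035],[0,0,0],-1],
    [[0,0,-0.018],[0,0,0],-1],
    [[0,0,-0.01],[0,0,0],-1],
    [[0,0,0],[0,0,0],-1],
    [[0,0,0],[0,0,0],0.1],
    [[0,0,0],[0,0,0],0.1],
  ],
)

```text
t: 9.48
ee_pos: [435.7, 306.2, 24.1]
orientation: [2.208, 2.234, 0.004]
ft_force: [0.2, 0.8, -0.6]
width: 39.7
grasp_force: 0.0
```

servo_tool(
  steps=[
    [[0,0,0.02],[0,0,0],0.1],
    [[0,0,0.035],[0,0,0],0.1],
    [[0,0,0.04],[0,0,0],0.1],
    [[0,0,0.04],[0,0,0],0.1],
    [[0.01,-0.015,0.02],[0,0,0],0.1],
    [[0.018,-0.032,0],[0,0,0],0.1],
    [[0.018,-0.032,0],[0,0,0.6],0.2],
    [[0.018,-0.032,0],[0,0,0.6],0.2],
  ],
)

```text
t: 10.15
ee_pos: [500.1, 194.0, 180.9]
orientation: [2.181, 2.258, 0.008]
ft_force: [0.2, 0.6, 0.6]
width: 52.2
grasp_force: 0.0
```

servo_tool(
  steps=[
    [[0.018,-0.032,0],[0,0,0.6],0.2],
    [[0.018,-0.032,0],[0,0,0.6],0.2],
    [[0.018,-0.032,0],[0,0,0.6],0.2],
    [[0.018,-0.032,0],[0,0,0.6],0.2],
    [[0.018,-0.032,0],[0,0,0.5],0.2],
    [[0.018,-0.032,0],[0,0,0.5],0.2],
    [[0.009,-0.013,0],[0,0,0],0.2],
    [[0,0,0],[0,0,0],0.2],
  ],
)

```text
t: 10.82
ee_pos: [618.0, -13.2, 179.8]
orientation: [2.119, 2.315, 0.004]
ft_force: [0.0, -0.1, 0.9]
width: 52.7
grasp_force: 0.0
```

```bash
python3 -c "
from h import *
st();d=grab('scene','s2');e=grab('top','t2');c=np.hstack([cv2.resize(d['color'][150:290,150:370],None,fx=1.8,fy=1.8),cv2.resize(e['color'][150:290,160:380],None,fx=1.8,fy=1.8)]);cv2.imwrite('pics/c3.png',c)"
```

```text
t 10.82 p [618.  -13.2 179.8] closing deg 5.07 z [ 0.004 -0.001 -1.   ] F [ 0.  -0.1  0.9] w 52.7 g 0.0 q [-0.04  0.46  1.68 -0.    1.   -0.13]
```

View pics/c3.png

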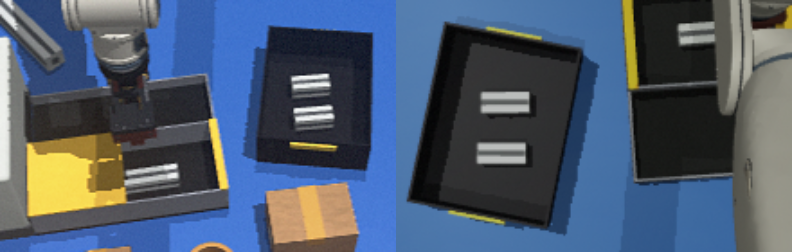

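Both stubs are in the tote, at crop (310,84) and (313,117) in the scene view. I'm descending on the rail.

servo_tool(
  steps=[
    [[0,0.003,-0.03],[0,0,0],0.2],
    [[0,0.002,-0.03],[0,0,0],0.2],
    [[0,0,-0.03],[0,0,0],0.2],
    [[0,0,-0.028],[0,0,0],0.2],
    [[0,0,-0.022],[0,0,0],0.2],
    [[0,0,-0.016],[0,0,0],0.2],
    [[0,0,-0.01],[0,0,0],0.2],
    [[0,0,0],[0,0,0],0.2],
  ],
)

```text
t: 11.58
ee_pos: [613.7, -3.7, 10.3]
orientation: [-2.113, -2.321, 0.004]
ft_force: [-0.4, -0.8, -0.1]
width: 52.8
grasp_force: 0.0
```

servo_tool(
  steps=[
    [[0,0,0],[0,0,0],0.2],
    [[0,0,-0.002],[0,0,0],-1],
    [[0,0,0],[0,0,0],-1],
    [[0,0,0],[0,0,0],-1],
    [[0,0,0],[0,0,0],-1],
    [[0,0,0],[0,0,0],-1],
    [[0,0,0],[0,0,0],-1],
    [[0,0,0],[0,0,0],-1],
  ],
)

```text
t: 12.25
ee_pos: [616.4, -5.3, 10.8]
orientation: [2.116, 2.32, 0.002]
ft_force: [-0.3, 0.1, 6.5]
width: 30.1
grasp_force: 30.0
```

```bash
python3 -c "
from h import *
st()"
```

```text
t 12.25 p [616.4  -5.3  10.8] closing deg 5.27 z [ 0.002  0.    -1.   ] F [-0.3  0.1  6.5] w 30.1 g 30.0 q [-0.03  0.7   1.74  0.    0.7  -0.12]
```

servo_tool(
  steps=[
    [[0,0,0.004],[0,0,0],-1],
    [[0,0,0.0047],[1.5,0.13,0],-1],
    [[0,0,0.0047],[1.5,0.13,0],-1],
    [[0,-0.001,0.0047],[1.5,0.13,0],-1],
    [[0,0,0.0047],[1.5,0.13,0],-1],
    [[0,0,0],[0,0,0],-1],
    [[0,0,0],[0,0,0],-1],
    [[0,0,0],[0,0,0],-1],
  ],
)

```text
t: 12.92
ee_pos: [615.2, -6.4, 32.3]
orientation: [-2.063, -2.263, -0.108]
ft_force: [0.1, 0.4, -1.6]
width: 30.0
grasp_force: 30.0
```

```bash
python3 -c "
from h import *
o=st();print(o['moment']);d=grab('scene','s3');cv2.imwrite('pics/c4.png',cv2.resize(d['color'][190:290,140:300],None,fx=4.5,fy=4.5,interpolation=2))"
```

```text
t 12.92 p [615.2  -6.4  32.3] closing deg 5.28 z [-0.01   0.104 -0.995] F [ 0.1  0.4 -1.6] w 30.0 g 30.0 q [-0.08  0.67  1.73  0.15  0.76 -0.28]
[ 0.03931329 -0.05728653 -0.01788979]
```

View pics/c4.png

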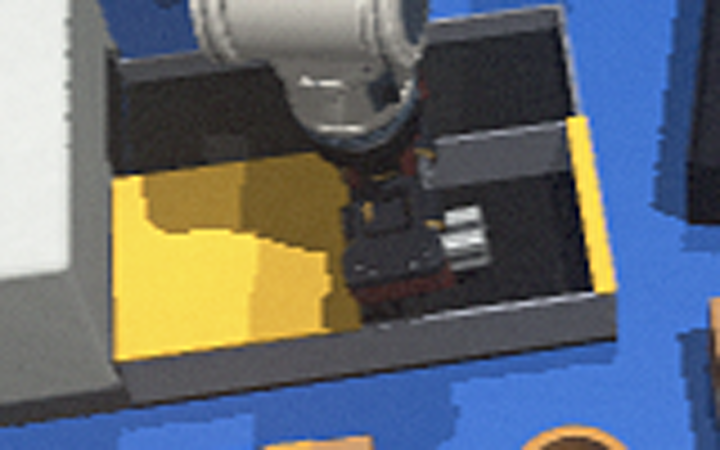

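The rail hangs freely (1.6 N, about its weight) with its lead end at crop (467,238). Now I slide it out while steepening the tilt.

servo_tool(
  steps=[
    [[-0.001,0.0105,0],[0,0,0],-1],
    [[-0.001,0.0105,0],[0,0,0],-1],
    [[-0.001,0.0105,0],[0,0,0],-1],
    [[-0.001,0.0105,0],[0,0,0],-1],
    [[-0.0004,0.0047,0.0067],[2.24,0.2,0],-1],
    [[-0.0004,0.0047,0.0067],[2.24,0.2,0],-1],
    [[-0.0004,0.0047,0.0067],[2.24,0.2,0],-1],
    [[-0.0004,0.0047,0.0067],[2.24,0.2,0],-1],
  ],
)

```text
t: 13.63
ee_pos: [609.9, 56.2, 59.8]
orientation: [-1.976, -2.171, -0.264]
ft_force: [-0.3, -0.3, -2.7]
width: 29.9
grasp_force: 30.0
```

servo_tool(
  steps=[
    [[0,0,0],[0,0,0],-1],
    [[0,0,0],[0,0,0],-1],
    [[0,0,0],[0,0,0],-1],
    [[0,0,0],[0,0,0],-1],
    [[0,0,0],[0,0,0],-1],
    [[0,0,0],[0,0,0],-1],
    [[0,0,0],[0,0,0],-1],
    [[0,0,0],[0,0,0],-1],
  ],
)

```text
t: 14.3
ee_pos: [610.0, 54.5, 59.3]
orientation: [-1.979, -2.171, -0.262]
ft_force: [0.6, 0.4, -1.9]
width: 29.8
grasp_force: 30.0
```

```bash
python3 -c "
from h import *
o=st();print(o['moment']);d=grab('scene','s4');cv2.imwrite('pics/c5.png',cv2.resize(d['color'][190:290,140:300],None,fx=4.5,fy=4.5,interpolation=2))"
```

```text
t 14.3 p [610.   54.5  59.3] closing deg 5.28 z [-0.023  0.258 -0.966] F [ 0.6  0.4 -1.9] w 29.8 g 30.0 q [-0.06  0.64  1.73  0.35  0.83 -0.4 ]
[-0.1152334  -0.09400477 -0.04417527]
```

View pics/c5.png

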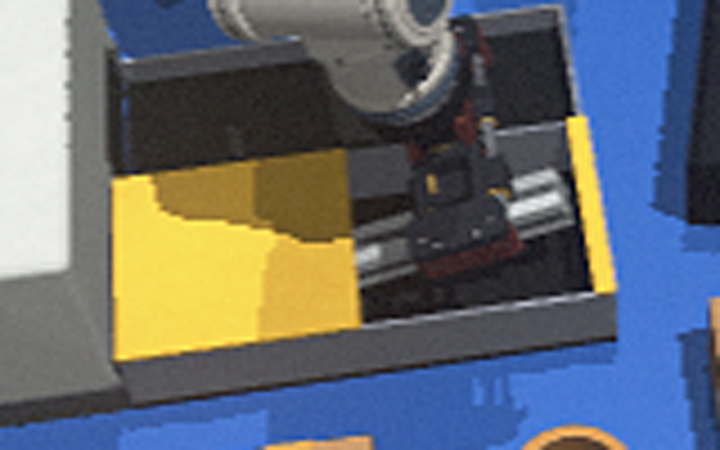

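The bar is free of the guard and walls, with its lead at crop (560,200) just inside the end strip. I continue the pull.

servo_tool(
  steps=[
    [[-0.0003,0.0043,0.0045],[1.5,0.13,0],-1],
    [[-0.0004,0.0045,0.0045],[1.5,0.13,0],-1],
    [[-0.0004,0.0042,0.0059],[2,0.18,0],-1],
    [[-0.0004,0.0042,0.0059],[2,0.18,0],-1],
    [[-0.0002,0.0022,0.0056],[2,0.18,0],-1],
    [[-0.0002,0.0022,0.0056],[2,0.18,0],-1],
    [[-0.0002,0.0022,0.0056],[2,0.18,0],-1],
    [[0,0,0],[0,0,0],-1],
  ],
)

```text
t: 15.02
ee_pos: [608.4, 77.6, 97.4]
orientation: [-1.849, -2.026, -0.466]
ft_force: [-0.3, 0.7, -3.0]
width: 29.8
grasp_force: 30.0
```

servo_tool(
  steps=[
    [[-0.0008,0.009,0.0047],[0,0,0],-1],
    [[-0.0008,0.009,0.0047],[0,0,0],-1],
    [[-0.0008,0.009,0.0047],[0,0,0],-1],
    [[-0.0008,0.009,0.0047],[0,0,0],-1],
    [[-0.0008,0.009,0.0047],[0,0,0],-1],
    [[-0.0008,0.009,0.0047],[0,0,0],-1],
    [[-0.0008,0.009,0.0047],[0,0,0],-1],
    [[-0.0008,0.009,0.0047],[0,0,0],-1],
  ],
)

```text
t: 15.68
ee_pos: [601.4, 151.5, 135.2]
orientation: [-1.848, -2.028, -0.464]
ft_force: [-0.2, 0.4, -2.4]
width: 29.7
grasp_force: 30.0
```

```bash
python3 -c "
from h import *
o=st();d=grab('scene','s5');cv2.imwrite('pics/c6.png',cv2.resize(d['color'][160:290,140:320],None,fx=4,fy=4,interpolation=2))"
```

```text
t 15.68 p [601.4 151.5 135.2] closing deg 5.28 z [-0.042  0.469 -0.882] F [-0.2  0.4 -2.4] w 29.7 g 30.0 q [-0.01  0.57  1.73  0.6   0.99 -0.47]
```

View pics/c6.png

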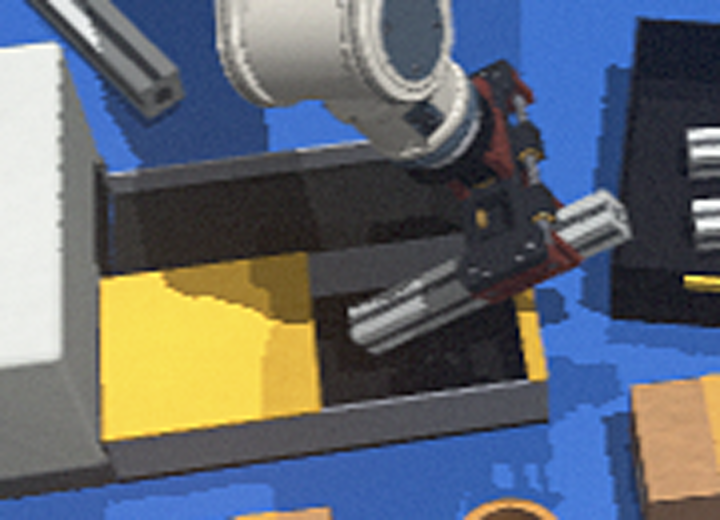

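The tail is out of the opening at crop (365,340). I lift straight up, then level it.

servo_tool(
  steps=[
    [[0,0,0.01],[0,0,0],-1],
    [[0,0,0.015],[0,0,0],-1],
    [[0,0,0.015],[0,0,0],-1],
    [[0,0,0.015],[0,0,0],-1],
    [[0,0,0.015],[0,0,0],-1],
    [[0,0,0.015],[0,0,0],-1],
    [[0,0,0.015],[0,0,0],-1],
    [[0,0,0.01],[0,0,0],-1],
  ],
)

```text
t: 16.4
ee_pos: [602.2, 150.1, 247.2]
orientation: [-1.849, -2.028, -0.466]
ft_force: [0.7, 0.4, -2.5]
width: 29.9
grasp_force: 30.0
```

servo_tool(
  steps=[
    [[0,0,0],[-3,-0.27,0],-1],
    [[0,0,0],[-4,-0.36,0],-1],
    [[0,0,0],[-4,-0.36,0],-1],
    [[0,0,0],[-4,-0.36,0],-1],
    [[0,0,0],[-4,-0.36,0],-1],
    [[0,0,0],[-4,-0.36,0],-1],
    [[0,0,0],[-3,-0.27,0],-1],
    [[0,0,0],[-2,-0.18,0],-1],
  ],
)

```text
t: 17.07
ee_pos: [601.5, 151.0, 245.4]
orientation: [2.114, 2.32, -0.002]
ft_force: [-0.5, 0.8, -1.7]
width: 29.9
grasp_force: 30.0
```

servo_tool(
  steps=[
    [[0,0,0],[0,0,0],-1],
    [[0,0,0],[0,0,0],-1],
    [[0,0,0],[0,0,0],-1],
    [[0,0,0],[0,0,0],-1],
    [[0,0,0],[0,0,0],-1],
    [[0,0,0],[0,0,0],-1],
    [[0,0,0],[0,0,0],-1],
    [[0,0,0],[0,0,0],-1],
  ],
)

```text
t: 17.73
ee_pos: [601.6, 150.0, 244.6]
orientation: [2.117, 2.321, -0.0]
ft_force: [-0.7, -0.0, -1.7]
width: 30.2
grasp_force: 30.0
```

```bash
python3 -c "
from h import *
o=st();print(o['moment']);d=grab('scene','s6');e=grab('top','t6')
a=cv2.resize(d['color'][130:280,140:340],None,fx=2,fy=2,interpolation=2);b=cv2.resize(e['color'][110:260,230:430],None,fx=2,fy=2,interpolation=2);cv2.imwrite('pics/c7.png',np.hstack([a,b]))
p=P(d);g=d['color'].astype(int)
m=(p[...,2]>190)&(p[...,2]<270)&(p[...,1]>5)&(p[...,1]<240)&(abs(p[...,0]-600)<60)&(g.min(-1)>90)
q=p[m]
for y in range(10,240,15):
  k=q[(q[:,1]>=y)&(q[:,1]<y+15)]
  if len(k):print(y,len(k),np.percentile(k[:,2],[10,50,90]).round(1),k[:,0].mean().round(0))
"
```

```text
t 17.73 p [601.6 150.  244.6] closing deg 5.27 z [ 0.001 -0.001 -1.   ] F [-0.7 -0.  -1.7] w 30.2 g 30.0 q [ 0.23  0.39  1.62 -0.    1.13  0.13]
[ 0.03433736 -0.05182557  0.01985046]
10 55 [244.6 265.8 268.4] 621.0
25 65 [242.6 265.6 268.8] 618.0
40 53 [245.1 265.6 269.4] 617.0
55 55 [243.9 266.  268.3] 616.0
70 52 [242.3 264.3 268.7] 616.0
85 46 [243.8 266.2 268.9] 614.0
100 32 [242.  265.1 269.1] 613.0
115 18 [244.8 265.2 268.3] 614.0
190 1 [266.9 266.9 266.9] 585.0
```

View pics/c7.png

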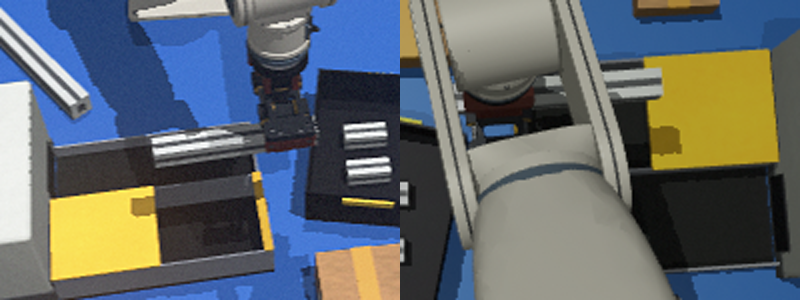

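The rail is held level above the guard, with its tail at crop (160,147). The stubs are in the tote. I do a quick slope check without the height cut-off, then hand in.

```bash
python3 -c "
from h import *
d=load('s6');p=P(d);g=d['color'].astype(int)
m=(p[...,2]>215)&(p[...,2]<300)&(p[...,1]>-40)&(p[...,1]<115)&(abs(p[...,0]-612)<40)&(g.min(-1)>90)
q=p[m];Y=[];Z=[]
for y in range(-40,115,15):
  k=q[(q[:,1]>=y)&(q[:,1]<y+15)]
  if len(k)>20: Y.append(y);Z.append(np.percentile(k[:,2],85))
print(np.round(Z,1),Y);s=np.degrees(np.arctan(np.polyfit(Y,Z,1)[0]));print('slope',s)
if abs(s)<1.5:
  from workcell import close_job;print(close_job())
"
```

```text
[269.4 269.2 268.8 269.1 269.1 269.3 268.6 268.8 269.6] [-25, -10, 5, 20, 35, 50, 65, 80, 95]
slope -0.03593654715554137
the job is handed in; nothing more can be done
None
```

The job is handed in at about 18 s of the 64 s: both cut-offs are in the tote, and the gripper is holding the long profile still and level (slope under 0.1°) with its underside about 17 cm above the guard.

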